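# Back off the ratchet of the milk-sample turntable

## Robot

A 6-joint arm with a two-finger parallel gripper is mounted at the origin on the work surface. World frame = base frame: x ahead of the robot, y to its left, z up, the work surface at z = 0. Lengths are in m, angles in rad, forces in N, time in s.
With the tool pointing down it reaches from about 0.425 to 0.95 m from the base axis. Payload 14.7 kg.
Tool frame: the origin (TCP) lies between the finger pads; the fingertips stand r.nose_length ahead of it and the grasp point (between the pads) lies 8 mm behind it (r.nose_length is the distance from the TCP to the fingertips, in m); z points along the fingers, y is the line along which they close (so a half turn about z gives the same grasp; the last joint's range is limited). The gripper opens to 85 mm and grips with 20 to 120 N. Pads are 22 mm wide; open, the fingers measure 114 mm over their backs; the gripper's body (76 mm by 85 mm) begins 54 mm behind the grasp point. The pads swing forward as they close: fully open they stand 13 mm farther back than shut.
Start: joints at [1.139, 0.48, 1.596, -0, 1.065, -0.047], TCP at [0.244, 0.602, 0.242] pointing down, gripper open.
Joint ranges: [-2.75, 2.75], [-0.82, 2.05], [0.23, 2.67], [-1.56, 4.7], [0.09, 2.69], [-2.92, 2.92]. Speed limits (rad/s): [1.89, 1.89, 2.39, 3.01, 3.01, 3.01].

## Interface

Orientations are given as [roll, pitch, yaw] about the fixed x, y, z axes, in that order (R = Rz(yaw) Ry(pitch) Rx(roll)).
In Python, from station import r, optics gives the robot as it stands. The module is installed in compiled form; this text tells all that it offers.
- The arm moves only by the tool servo_tool, never from a script. Its argument "series" is one flat list of numbers, 7 for each row, row after row: the shift along the world's x, y, z in m, then the turn, a rotation vector about the world's x, y, z in degrees, then the closure, from 0 (fully open) to 1 (shut). A call has 1 to 12 rows; each row is the pose to reach, as a shift and turn from the pose commanded when the call began; what a row does not reach only later rows make up. A row lasts 1/8 s, in which the tool goes at most 62.5 mm and 10.7 degrees, less where a joint would pass 70% of its speed; a pose out of reach is approached as far as the arm can. A call with a gripper value outside its range is refused whole. The fingers move at their own pace and stop on an object; "newtons" is the grip in N (left out, the last holds). Time passes only in rows, so rows that repeat a pose let the fingers close. It gives the time, the measured TCP pose, the force, the opening and the grip force at its end, in the units of the state.
- r.sense(): the state, without advancing time (a new reading comes with each control period).
- optics.capture(name): name is "scene" or "top" or "wrist"; returns a dict with "color" (480x640x3 uint8, red, green, blue), "z_map" (480x640 float32, m along the optical axis (not along the pixel's ray), 0 where there is no reading), "fx", "fy", "cx", "cy" (pixels), "R" (3x3) and "t" (3): a world point X has camera coordinates R X + t. Camera axes: x right, y down, z forward; pixel columns grow to the right and rows downward; lengths in m; the calibration is good to about 2 mm. A picture is of the moment at which its call begins.
- r.close_job(): hands the job in; it is judged then, once.
The state is a dict: "clock": time; "joints": joint angles; "joint_velocities": joint speeds; "joint_torque": joint torques, N m; "ee_pos": TCP position; "tool_rot": TCP orientation; "force": force on the tool from outside, world axes, zero at the start; "torque": the same for the moment, N m; "grip_width": finger opening in m; "grip_force": force on a finger pad.
Only numpy, scipy, OpenCV 4.12 (cv2) and the standard library are available. Lean on these libraries where they do the work, as an engineer would, in place of code of your own. Each camera call takes 0.05 s, during which the arm holds its last target. There are 200 camera calls.

## Task

The toothed milk-sample turntable was indexed too far, and its ratchet will not let it come back. Lift the ratchet pawl by its crossbar and throw it right over, past upright, so that it lies back clear of the teeth; then turn the turntable backward (clockwise seen from above) by its upright black knob until the knob lines up with the fixed steel pointer on the base. Leave the pawl thrown back and the turntable standing still at the pointer.

Things in the scene. Friction and masses are not known exactly. Their poses are not given: they have to be found in the camera images.
- pawl_bar (a point): Centre of the steel pawl's level crossbar, 16 mm thick, 34 mm long along the point's y; pinch its two end faces, it can turn in the grip. 87 to 97 mm above the work surface when down. The point turns with the pawl: x points from pivot to nose along the arm, z up from the arm. The pivot, parallel to y, is 85 mm back (-x) and 25 mm below (-z), on a post 78 mm tall just outside the toothed rim.
- pawl (a joint): Swing of the pawl on its pivot, rad: 0 fully down, growing as the bar is lifted up and over. Up to 0.12 it rests in the teeth and lets the turntable turn forward only. It falls back in by its weight (0.16 kg) unless carried past balance at about 1.5; let go at 1.6 or more it drops on to its stop at 2.0, leaning back away from the teeth.
- crank_knob (a point): Centre of the upright black knob (20 mm across, 52 mm tall, centre 71 mm above the work surface; spins on its pin) of the large turntable, a 256 mm disc with saw teeth on its rim, tops 47 mm high. The point turns with the disc: z up, x outward; the disc's upright axis is 85 mm back (-x). Four white bottles fixed on the disc, tops 82 mm high, stay 40 mm clear of the knob. Not the small plain one.
- wheel (a joint): Turn of the large turntable, rad: 0 with the knob in line with the fixed pointer, a flat steel arrowhead 48 mm above the work surface on a small post outside the rim, aimed at the hub. Grows counter-clockwise from above (forward), falls clockwise (backward). Starts at 0.9 to 1.7; range -0.5 to 2.4. Stiff enough to stay where it is left (about 2 N at the knob).

How it is judged:
On the way, in this order (a step that is already met when the one before it is completed fails the run):
1. the pawl is thrown over past upright, clear of the teeth (value of joint pawl above 1.6 rad), for 0.2 s.
2. with the pawl thrown back, the turntable is turned back to the pointer (value of joint pawl above 1.6 rad and value of joint wheel between -0.18 and 0.18 rad), for 0.2 s.
At the end, for the whole second after the job is handed in: The pawl lies thrown back past upright (more than 1.6 rad from down), and the turntable stands still with its knob within 0.18 rad (10 degrees) of the pointer (all of step 2 and velocity of joint wheel between -0.05 and 0.05 rad/s); the robot touches nothing.
It also fails if it takes over 48 s, if anything falls off the work surface, if the arm or the gripper's body presses on something with over 40 N, if the wrist force passes 120 N, or if a joint passes its speed limit or range.

## Working session

There is one attempt and no reset: what is moved stays moved. The work goes in short steps, Python scripts to look and compute and a tool call to move; the robot and the scene stay as the last step left them, time stands still between calls to the robot, and variables do not carry over. Pictures are saved under pics/ and viewed, at most 10 in all, crops included, and the job is handed in when it is done.

Besides the shell and the picture viewer there is one more tool, called after ">>>" as name(argument=value, ...) on one line, values as JSON. servo_tool: Moves the arm, as the interface text tells. Its arguments: {"type":"object","properties":{"series":{"type":"array"},"newtons":{"type":"number"}},"required":["series"]}

```bash
mkdir -p pics
python3 - <<'E'
from station import r, optics
import cv2, numpy as np
s=r.sense(); print(s['clock'],s['ee_pos'],s['tool_rot'],r.nose_length,s['grip_width'])
for n in ['scene','top']:
    c=optics.capture(n); cv2.imwrite(f'pics/{n}1.png',c['color'][:,:,::-1]); np.savez(f'{n}1.npz',**c)
    print(n,c['fx'],c['R'].round(3).tolist(),c['t'].round(3))
E
```

```text
0.0 [0.24382228 0.60213603 0.24166912] [-3.14039683e+00 -4.00417628e-05  2.75676565e+00] 0.011 0.08548706517615698
scene 442.35262395680684 [[0.013, 1.0, 0.005], [0.797, -0.007, -0.603], [-0.603, 0.012, -0.797]] [-0.023 -0.393  1.067]
top 508.42402661084617 [[0.085, -0.996, -0.005], [-0.971, -0.082, -0.224], [0.222, 0.024, -0.975]] [-0.053  0.588  0.607]
```

View pics/scene1.png

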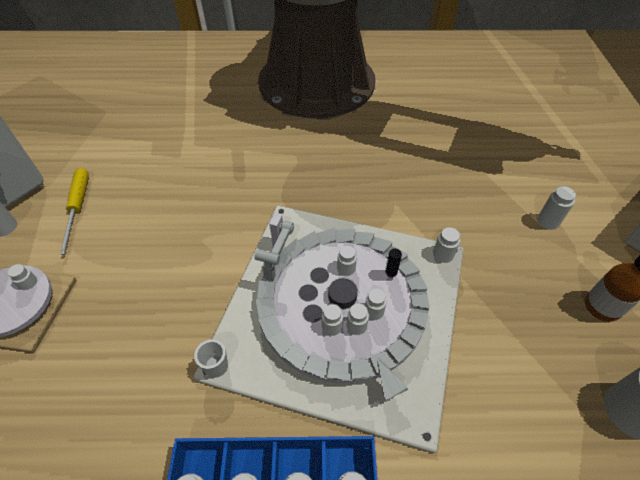

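View pics/top1.png

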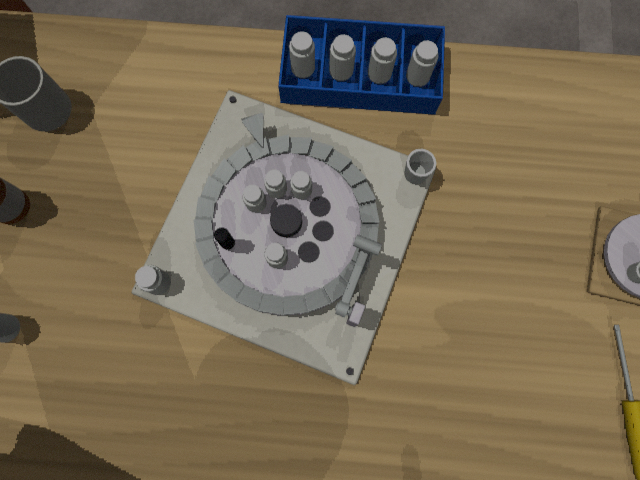

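The pawl's pivot post is near top-view pixel (350,308), with its crossbar near (368,243). The knob is at (224,238), the hub at (286,221), and the pointer at (255,128) with its tip toward the hub. I'll zoom in and compute positions.

```bash
cat > h.py <<'E'
import numpy as np
def ray(c,u,v,z):
    d=c['R'].T@np.array([(u-c['cx'])/c['fx'],(v-c['cy'])/c['fy'],1]); o=-c['R'].T@c['t']
    return o+d*(z-o[2])/d[2]
def cloud(c):
    Z=c['z_map']; v,u=np.indices(Z.shape)
    P=np.stack([(u-c['cx'])/c['fx']*Z,(v-c['cy'])/c['fy']*Z,Z],-1)
    return (P-c['t'])@c['R']
E
python3 - <<'E'
import numpy as np,cv2
from h import *
c=dict(np.load('top1.npz')); s=dict(np.load('scene1.npz'))
a=cv2.resize(c['color'][215:335,310:410],None,fx=4,fy=4,interpolation=2)
b=cv2.resize(s['color'][200:320,240:340],None,fx=4,fy=4,interpolation=2)
cv2.imwrite('pics/crop1.png',np.hstack([a,b])[:,:,::-1])
P=cloud(c); np.set_printoptions(precision=3,suppress=True)
for n,u,v in [('bar',368,243),('arm',356,275),('piv',345,309),('post',357,312),('knob',224,237),('hub',286,221),('ptr',255,128)]:
    print(n,P[v,u])
for z in (.097,.04): pass
print('knob ray',ray(c,224,238,.09))
# knob by dark mask
hub=P[221,286]
D=np.hypot(P[...,0]-hub[0],P[...,1]-hub[1])
for nm,cc in(('top',c),('scene',s)):
    Q=cloud(cc); D=np.hypot(Q[...,0]-hub[0],Q[...,1]-hub[1])
    m=(cc['color'].max(2)<60)&(Q[...,2]>.05)&(D<.12)&(D>.06); print(nm,m.sum(),np.median(Q[m],0),Q[m].min(0),Q[m].max(0))
    m=(Q[...,2]>.08)&(Q[...,2]<.12)&(D>.1)&(D<.2); k,l,st,ce=cv2.connectedComponentsWithStats(m.astype(np.uint8))
    for i in range(1,k):
        if st[i,4]>15: print('  hi',st[i],np.median(Q[l==i],0),Q[l==i].min(0),Q[l==i].max(0))
    m=(abs(Q[...,2]-.048)<.006)&(D>.132)&(D<.2); k,l,st,ce=cv2.connectedComponentsWithStats(m.astype(np.uint8))
    for i in range(1,k):
        if st[i,4]>15: print('  ptr?',st[i],Q[l==i].mean(0))
    m=(abs(Q[...,2]-.047)<.006)&(D<.14)&(D>.1); print('  rim circ',cv2.minEnclosingCircle(Q[m][:,:2].astype(np.float32)))
E
```

```text
bar [ 0.586 -0.072  0.099]
arm [ 0.548 -0.061  0.075]
piv [ 0.503 -0.05   0.072]
post [ 0.5   -0.065  0.078]
knob [0.578 0.11  0.098]
hub [0.616 0.037 0.058]
ptr [0.752 0.096 0.051]
knob ray [0.579 0.112 0.09 ]
top 302 [0.579 0.111 0.096] [ 0.572 -0.077  0.051] [0.59  0.124 0.101]
  hi [356 235  26  20 295] [ 0.583 -0.073  0.099] [ 0.573 -0.088  0.091] [ 0.596 -0.057  0.104]
  ptr? [242 112  22  28 383] [0.757 0.097 0.051]
  ptr? [406 162  16  17  55] [ 0.702 -0.131  0.048]
  ptr? [153 267  13  25  73] [0.521 0.197 0.048]
  rim circ ((0.6234729886054993, 0.04091428965330124), 0.13185283541679382)
scene 327 [0.589 0.113 0.085] [ 0.574 -0.075  0.051] [0.593 0.124 0.1  ]
  hi [254 250  22  16 230] [ 0.587 -0.073  0.099] [ 0.574 -0.089  0.081] [ 0.595 -0.058  0.103]
  ptr? [271 234   8   6  30] [ 0.511 -0.068  0.049]
  ptr? [436 239  20  14  98] [0.536 0.205 0.048]
  ptr? [210 343  12   8  43] [ 0.701 -0.138  0.048]
  ptr? [220 355   6  13  30] [ 0.723 -0.124  0.048]
  ptr? [380 369  28  31 505] [0.757 0.097 0.051]
  rim circ ((0.6224784255027771, 0.040425993502140045), 0.1330462247133255)
```

View pics/crop1.png

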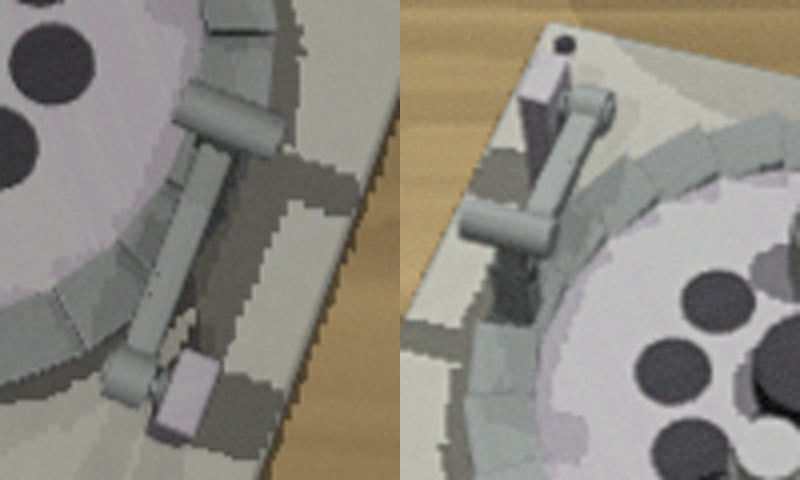

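The crop shows the cylindrical crossbar centred at about crop pixel (230,118), with the arm running down to the pivot boss at (130,375). The post stands on the outer side of the boss. Next I'll refine the bar axis, hub, knob and angles.

Run:
```python
import numpy as np,cv2
from h import *
np.set_printoptions(precision=4,suppress=True)
hubs=[]
for nm in('top','scene'):
    c=dict(np.load(nm+'1.npz')); Q=cloud(c); D=np.hypot(Q[...,0]-.62,Q[...,1]-.04)
    m=(Q[...,2]>.088)&(Q[...,2]<.11)&(np.hypot(Q[...,0]-.585,Q[...,1]+.073)<.035)
    p=Q[m]; e,V=np.linalg.eigh(np.cov(p[:,:2].T)); a=V[:,1]; t=(p[:,:2]-p[:,:2].mean(0))@a
    mid=p[:,:2].mean(0)+a*(t.min()+t.max())/2
    print(nm,'bar mid',mid,'len',np.ptp(t),'axis deg',np.degrees(np.arctan2(*a[::-1]))%180)
    m=(c['color'].max(2)<75)&(D<.035)&(abs(Q[...,2]-.058)<.005); (x,y),rad=cv2.minEnclosingCircle(Q[m][:,:2].astype(np.float32)); print('hub',x,y,rad)
    m=(c['color'].max(2)<60)&(Q[...,2]>.092)&(np.hypot(Q[...,0]-.58,Q[...,1]-.112)<.03); (kx,ky),kr=cv2.minEnclosingCircle(Q[m][:,:2].astype(np.float32)); print('knob',kx,ky,kr)
    m=(Q[...,2]>.065)&(Q[...,2]<.09)&(D<.1)&(c['color'].min(2)>100); k,l,st,ce=cv2.connectedComponentsWithStats(m.astype(np.uint8))
    for i in range(1,k):
        if st[i,4]>20: print('  bottle',np.median(Q[l==i],0),st[i,4])
    print('knob r,ang',np.hypot(kx-x,ky-y),np.degrees(np.arctan2(ky-y,kx-x)),'ptr ang',np.degrees(np.arctan2(.097-y,.757-x)))
```

```text
top bar mid [ 0.5838 -0.0706] len 0.033985777920159124 axis deg 72.67773586339617
hub 0.6198399662971497 0.03851085156202316 0.022133780643343925
knob 0.5820774435997009 0.11416120827198029 0.009892519563436508
  bottle [0.6668 0.0589 0.0827] 286
  bottle [0.6669 0.0232 0.0828] 297
  bottle [0.6432 0.0851 0.0827] 293
  bottle [0.5671 0.0471 0.0825] 325
knob r,ang 0.08455166817289346 116.5270754787126 ptr ang 23.094852554277185
scene bar mid [ 0.5867 -0.0713] len 0.034716137056230736 axis deg 75.14375423456791
hub 0.6198745369911194 0.03889957815408707 0.022002389654517174
knob 0.5829199552536011 0.11449137330055237 0.009217564947903156
  bottle [0.5711 0.0471 0.0824] 248
  bottle [0.6473 0.0843 0.0825] 295
  bottle [0.6711 0.0235 0.0828] 303
  bottle [0.6702 0.0581 0.0826] 309
knob r,ang 0.08414131330600977 116.05263457470564 ptr ang 22.962502092331782
```

>>> servo_tool(series=[0.056,-0.112,0,0,0,1,0.35,0.112,-0.224,0,0,0,2,0.35,0.17,-0.336,0,0,0,4,0.35,0.227,-0.449,-0.02,0,0,5,0.35,0.284,-0.56,-0.03,0,0,6,0.35,0.341,-0.673,-0.04,0,0,6,0.35,0.341,-0.673,-0.04,0,0,6,0.35,0.341,-0.673,-0.04,0,0,6,0.35,0.341,-0.673,-0.04,0,0,6,0.35,0.341,-0.673,-0.04,0,0,6,0.35,0.341,-0.673,-0.04,0,0,6,0.35,0.341,-0.673,-0.04,0,0,6,0.35], newtons=40)

```text
clock: 1.6
ee_pos: [0.5828, -0.0674, 0.2024]
tool_rot: [3.142, -0.0, 2.861]
force: [0.3, 0.6, 1.1]
grip_width: 0.0554
grip_force: 0.0
```

>>> servo_tool(series=[0,0,-0.04,0,0,0,0.35,0,0,-0.08,0,0,0,0.35,0,0,-0.11,0,0,0,0.35,0,0,-0.12,0,0,0,0.35,0,0,-0.12,0,0,0,0.35,0,0,-0.12,0,0,0,0.35])

```text
clock: 2.35
ee_pos: [0.5831, -0.0654, 0.0839]
tool_rot: [3.141, 0.002, 2.862]
force: [0.0, 0.8, 0.1]
grip_width: 0.0554
grip_force: 0.0
```

Run:
```python
from station import r, optics
import cv2, numpy as np
s=r.sense(); print(s['ee_pos'],s['force'])
w=optics.capture('wrist')['color']; t=optics.capture('top')['color'][140:380,240:480]
cv2.imwrite('pics/c2.png',np.hstack([cv2.resize(w,(440,330)),cv2.resize(t,(330,330))])[:,:,::-1])
```

```text
[ 0.58307548 -0.06536619  0.08387864] [0.04422619 0.76076279 0.14391379]
```

View pics/c2.png

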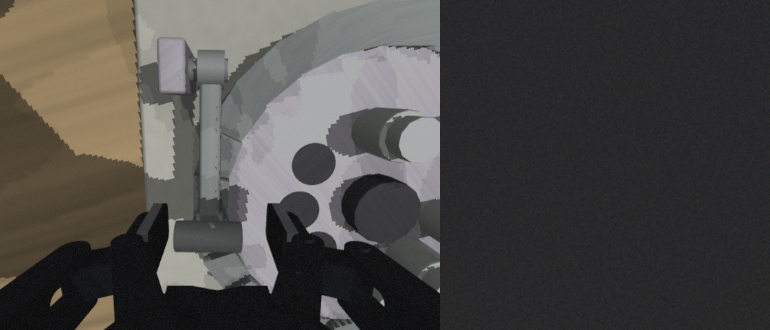

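The wrist view shows the bar at pixels 175–242 between the pads (160–275), about 5 mm toward the outer pad. I'll correct that and close.

>>> servo_tool(series=[0,-0.005,-0.001,0,0,0,0.35,0,-0.005,-0.001,0,0,0,0.5,0,-0.005,-0.001,0,0,0,0.8,0,-0.005,-0.001,0,0,0,0.8,0,-0.005,-0.001,0,0,0,0.8,0,-0.005,-0.001,0,0,0,0.8], newtons=40)

```text
clock: 3.2
ee_pos: [0.5826, -0.0702, 0.0819]
tool_rot: [3.141, 0.001, 2.861]
force: [1.9, 3.9, 5.8]
grip_width: 0.0328
grip_force: 39.6
```

>>> servo_tool(series=[-0.003,0.001,0.009,0,0,0,0.8,-0.007,0.002,0.017,0,0,0,0.8,-0.014,0.004,0.027,0,0,0,0.8,-0.021,0.006,0.035,0,0,0,0.8,-0.021,0.006,0.035,0,0,0,0.8])

```text
clock: 3.82
ee_pos: [0.5606, -0.0636, 0.117]
tool_rot: [3.141, -0.001, 2.861]
force: [1.3, 8.2, -5.1]
grip_width: 0.0334
grip_force: 40.9
```

>>> servo_tool(series=[-0.009,0.0025,0.008,0,0,0,0.8,-0.0175,0.005,0.014,0,0,0,0.8,-0.028,0.008,0.019,0,0,0,0.8,-0.038,0.011,0.023,0,0,0,0.8,-0.049,0.014,0.0255,0,0,0,0.8,-0.06,0.017,0.026,0,0,0,0.8,-0.071,0.02,0.0255,0,0,0,0.8,-0.082,0.0236,0.023,0,0,0,0.8,-0.096,0.0276,0.0176,0,0,0,0.8,-0.103,0.0295,0.014,0,0,0,0.8,-0.103,0.0295,0.014,0,0,0,0.8,-0.103,0.0295,0.014,0,0,0,0.8])

```text
clock: 5.32
ee_pos: [0.4595, -0.0335, 0.1313]
tool_rot: [3.139, 0.002, 2.861]
force: [8.2, 26.7, 4.7]
grip_width: 0.0332
grip_force: 40.8
```

Run:
```python
from station import r, optics
import cv2, numpy as np
s=r.sense(); print(s['ee_pos'],s['force'],s['grip_width'])
w=optics.capture('wrist')['color']; t=optics.capture('scene')['color'][180:330,220:380]
cv2.imwrite('pics/c3.png',np.hstack([cv2.resize(w,(440,330)),cv2.resize(t,(352,330))])[:,:,::-1])
```

```text
[ 0.45950905 -0.03346119  0.13130814] [ 8.15053297 26.72689058  4.67405595] 0.03321911378880942
```

View pics/c3.png

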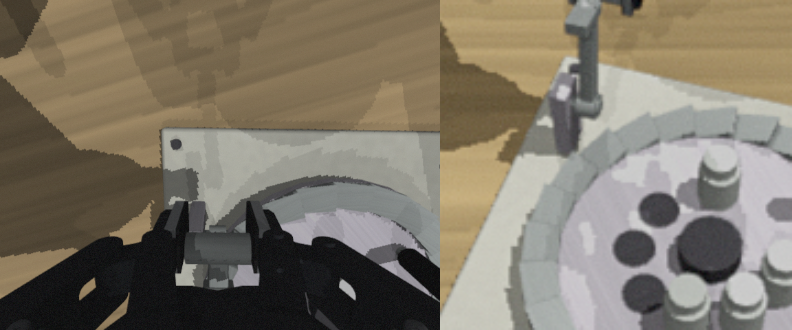

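The wrist view shows the bar held at (218,248), and the scene crop shows the pawl arm standing past upright over its pivot. I'll release it and rise.

>>> servo_tool(series=[0,0.003,0,0,0,0,0.6,0,0.003,0,0,0,0,0.3,0,0.003,0,0,0,0,0.3,0,0.003,0,0,0,0,0.3,0,0.003,0.03,0,0,0,0.3,0,0.003,0.07,0,0,0,0.3,0,0.003,0.12,0,0,0,0.3,0,0.003,0.12,0,0,0,0.3])

```text
clock: 6.42
ee_pos: [0.4602, -0.0322, 0.254]
tool_rot: [3.141, 0.006, 2.861]
force: [0.5, -0.1, -0.5]
grip_width: 0.06
grip_force: 0.0
```

Run:
```python
from station import r, optics
import cv2, numpy as np
from h import *
s=r.sense(); print(s['ee_pos'],s['tool_rot'],s['force'],s['grip_width'])
c=optics.capture('scene');w=optics.capture('wrist')['color']; t=c['color'][160:330,220:460]
cv2.imwrite('pics/c4.png',np.hstack([cv2.resize(w,(330,248)),cv2.resize(t,(350,248))])[:,:,::-1])
Q=cloud(c)
m=(c['color'].max(2)<60)&(Q[...,2]>.092)&(Q[...,2]<.103)&(np.hypot(Q[...,0]-.58,Q[...,1]-.112)<.04)
print('knob',cv2.minEnclosingCircle(Q[m][:,:2].astype(np.float32)))
```

```text
[ 0.46016949 -0.03216826  0.25398848] [3.14078963 0.00598436 2.86142432] [ 0.50227713 -0.11329629 -0.47089072] 0.060027947158114985
knob ((0.5826011896133423, 0.1151043027639389), 0.009930402971804142)
```

View pics/c4.png

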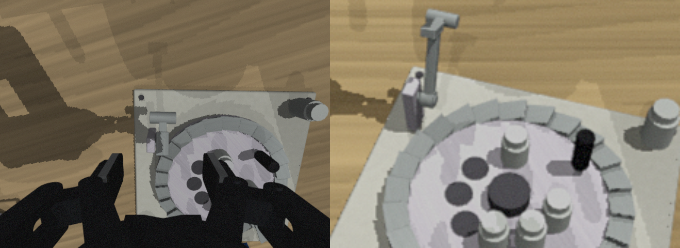

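The pawl now lies back on its stop, with its bar at the top of the scene crop (440,18), and the knob is unmoved at (585,148). Next I'll move over the knob.

>>> servo_tool(series=[0.04,0.049,0,0,0,0,0.5,0.08,0.098,-0.02,0,0,0,0.5,0.122,0.147,-0.05,0,0,0,0.5,0.122,0.147,-0.05,0,0,0,0.5,0.122,0.147,-0.05,0,0,0,0.5,0.122,0.147,-0.05,0,0,0,0.5])

```text
clock: 7.28
ee_pos: [0.5795, 0.1142, 0.2007]
tool_rot: [-3.141, -0.001, 2.861]
force: [-0.5, -0.3, -0.5]
grip_width: 0.0423
grip_force: 0.0
```

Run:
```python
from station import r, optics
import cv2, numpy as np
s=r.sense(); print(s['ee_pos'],s['grip_width'])
cv2.imwrite('pics/c5.png',optics.capture('wrist')['color'][:,:,::-1])
```

```text
[0.57947761 0.11418327 0.20071667] 0.04230243715431718
```

View pics/c5.png

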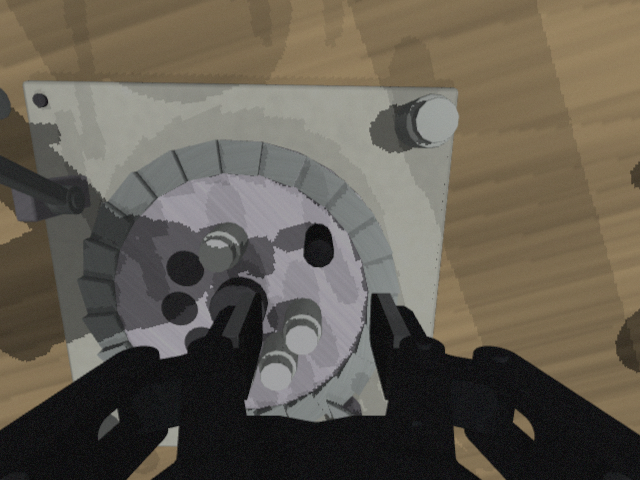

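In the wrist view, the knob (319,245) is laterally centred between the fingers (255–380). I'll descend and close.

>>> servo_tool(series=[0.003,0,-0.04,0,0,0,0.5,0.003,0,-0.08,0,0,0,0.5,0.003,0,-0.11,0,0,0,0.5,0.003,0,-0.118,0,0,0,0.5,0.003,0,-0.118,0,0,0,0.5,0.003,0,-0.118,0,0,0,0.6,0.003,0,-0.118,0,0,0,1,0.003,0,-0.118,0,0,0,1,0.003,0,-0.118,0,0,0,1,0.003,0,-0.118,0,0,0,1], newtons=40)

```text
clock: 8.57
ee_pos: [0.5844, 0.1151, 0.0841]
tool_rot: [3.141, 0.002, 2.862]
force: [-0.3, -3.3, 9.7]
grip_width: 0.0188
grip_force: 38.9
```

>>> servo_tool(series=[0.0114,0.0046,0,0,0,0,1,0.0229,0.0075,0,0,0,0,1,0.0347,0.0087,0,0,0,0,1,0.0451,0.0085,0,0,0,0,1,0.0568,0.0066,0,0,0,0,1,0.0668,0.0037,0,0,0,0,1,0.0668,0.0037,0,0,0,0,1])

```text
clock: 9.45
ee_pos: [0.6515, 0.1181, 0.0842]
tool_rot: [3.141, 0.002, 2.861]
force: [-1.0, -6.5, 10.1]
grip_width: 0.0186
grip_force: 39.6
```

>>> servo_tool(series=[0.011,-0.005,0,0,0,0,1,0.0197,-0.0103,0,0,0,0,1,0.029,-0.0177,0,0,0,0,1,0.036,-0.0253,0,0,0,0,1,0.041,-0.0317,0,0,0,0,1,0.0445,-0.0374,0,0,0,0,1,0.049,-0.0467,0,0,0,0,1,0.049,-0.0467,0,0,0,0,1,0.049,-0.0467,0,0,0,0,1,0.049,-0.0467,0,0,0,0,1])

```text
clock: 10.7
ee_pos: [0.6997, 0.0719, 0.0842]
tool_rot: [3.141, 0.002, 2.862]
force: [-1.6, -2.9, 7.5]
grip_width: 0.0184
grip_force: 39.6
```

Release, rise clear and check.

>>> servo_tool(series=[0,0,0,0,0,0,0.8,0,0,0,0,0,0,0.5,0,0,0,0,0,0,0.5,0,0,0,0,0,0,0.5,0,0,0.03,0,0,0,0.5,0,0,0.08,0,0,0,0.5,0,0.03,0.13,0,0,0,0.5,0,0.08,0.16,0,0,0,0.5,0,0.14,0.18,0,0,0,0.5,0,0.19,0.18,0,0,0,0.5,0,0.19,0.18,0,0,0,0.5,0,0.19,0.18,0,0,0,0.5])

```text
clock: 12.2
ee_pos: [0.6989, 0.2621, 0.2623]
tool_rot: [-3.141, -0.0, 2.862]
force: [-1.6, 0.1, 0.1]
grip_width: 0.0422
grip_force: 0.0
```

Run:
```python
from station import r, optics
import cv2, numpy as np
from h import *
s=r.sense(); print(s['ee_pos'],s['force'],s['grip_width'],s['clock'])
c=optics.capture('scene'); d=optics.capture('top')
cv2.imwrite('pics/c6.png',np.hstack([cv2.resize(x['color'],(400,300)) for x in (c,d)])[:,:,::-1])
for x in (c,d):
    Q=cloud(x); m=(x['color'].max(2)<60)&(Q[...,2]>.09)&(Q[...,2]<.105)&(np.hypot(Q[...,0]-.698,Q[...,1]-.072)<.04)
    if m.any():
        (kx,ky),kr=cv2.minEnclosingCircle(Q[m][:,:2].astype(np.float32)); print(kx,ky,kr,np.degrees(np.arctan2(ky-.0387,kx-.62)))
```

```text
[0.69886177 0.262097   0.26231078] [-1.57363621  0.05656588  0.08552438] 0.04223486532329633 12.2
0.6981350779533386 0.07190066576004028 0.010201227851212025 23.021304162680583
0.697648823261261 0.0718240961432457 0.009937518276274204 23.102538562759054
```

View pics/c6.png

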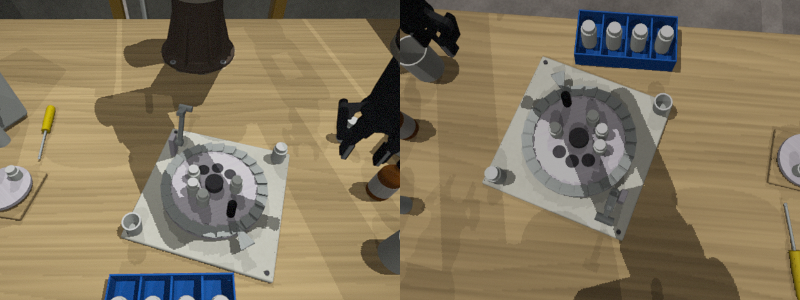

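The scene view shows the pawl lying back (183,110) and the knob (231,209) in line with the pointer (246,240), at 23.05° against 23.0°. The gripper is clear.

```bash
python3 -c "
from station import r
print(r.close_job())"
```

```text
the job is handed in; nothing more can be done
None
```

The job is handed in: the pawl lies thrown back on its stop, the knob measures within about 0.1° of the pointer, and the gripper was clear of everything; the hand-in returned no verdict.

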